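Load the weld fittings into their matching nests

TASK

Load the four steel fittings for welding: put the large round flange, the small round flange, the square flange and the pipe tee each into the nest plate whose recess matches its outline (large round, small round, square, oblong). Each must end up sitting flat on the floor of its own recess, hub or branch upward, released and still; leave the tin and the brush where they are.

Things in the scene. Friction and masses are not known exactly. Their poses are not given: they have to be found in the camera images.
- large_flange: the larger round steel flange: disc 78 mm across, 12 mm thick, with a round hub 42 mm across rising from its centre to 46 mm overall. Origin: centre of its underside; z up along the hub. Standing on the bench, hub up, at any yaw. Mass about 0.55 kg.
- small_flange: the smaller round steel flange: disc 48 mm across, 12 mm thick, with a round hub 28 mm across rising from its centre to 46 mm overall. Origin: centre of its underside; z up along the hub. Standing on the bench, hub up, at any yaw. Mass about 0.2 kg.
- square_flange: square steel flange: plate 58 x 58 mm, 12 mm thick, with a round hub 34 mm across rising from its centre to 46 mm overall. x and y are parallel to the plate's sides. Origin: centre of its underside; z up along the hub. Standing on the bench, hub up, at any yaw. Mass about 0.4 kg.
- tee: steel pipe tee lying on its run, branch straight up: run 80 mm long along its x axis, with hexagonal ends (14 mm long, 38 mm high, flat face down, 44 mm wide at mid height) and a round middle 32 mm across; the round branch, 30 mm across, rises from the middle to 64 mm above the underside. Origin: centre of the underside, below the branch; z up. Any yaw. Mass about 0.4 kg.
- large_round_nest: fixed square aluminium plate, 112 x 112 mm, 14 mm thick, lying on the bench, with a round recess 94 mm across sunk 8 mm deep in the middle of its top face (recess floor, dark rubber, 6 mm above the bench). Origin: centre of the plate's underside, which is also below the recess's centre; z up, x and y along the plate's sides.
- small_round_nest: fixed square aluminium plate, 112 x 112 mm, 14 mm thick, lying on the bench, with a round recess 64 mm across sunk 8 mm deep in the middle of its top face (recess floor, dark rubber, 6 mm above the bench). Origin: centre of the plate's underside, which is also below the recess's centre; z up, x and y along the plate's sides.
- square_nest: fixed square aluminium plate, 112 x 112 mm, 14 mm thick, lying on the bench, with a square recess 74 x 74 mm, parallel to the plate's sides, sunk 8 mm deep in the middle of its top face (recess floor, dark rubber, 6 mm above the bench). Origin: centre of the plate's underside, which is also below the recess's centre; z up, x and y along the recess's sides.
- oblong_nest: fixed square aluminium plate, 112 x 112 mm, 14 mm thick, lying on the bench, with an oblong recess 96 mm long (along x) and 54 mm wide (along y) sunk 8 mm deep in the middle of its top face (recess floor, dark rubber, 6 mm above the bench). Origin: centre of the plate's underside, which is also below the recess's centre; z up, x along the recess's length.
- tin: bystander: low closed round tin, 64 mm across, 60 mm tall, standing loose among the work. Origin: centre of its underside.
- brush: bystander: brush lying loose, 200 mm long, on the far side of the work. It lies along its x axis, handle to -x.

How it is judged (in metres and radians):
At the end, for the whole second after the job is handed in: Each fitting rests in its own matching nest: its centre within 14 mm of the nest's centre, its underside on the recess floor (less than 8.5 mm above the nest's underside, floor at 6 mm), its hub or branch upright within 0.07 rad, slower than 0.02 m/s (horizontal distance between large_flange and large_round_nest below 0.014 m and z of large_flange in the frame of large_round_nest below 0.0085 m and angle between each of large_flange, small_flange, square_flange, tee's own z axis and vertical below 0.07 rad and linear speed of each of large_flange, small_flange, square_flange, tee below 0.02 m/s and horizontal distance between small_flange and small_round_nest below 0.014 m and z of small_flange in the frame of small_round_nest below 0.0085 m and horizontal distance between square_flange and square_nest below 0.014 m and z of square_flange in the frame of square_nest below 0.0085 m and horizontal distance between tee and oblong_nest below 0.014 m and z of tee in the frame of oblong_nest below 0.0085 m); the robot touches nothing.
It fails at once if the tin is knocked or moved by more than 30 mm (distance of tin from where it was at the start of the episode above 0.03 m or angle between tin's own z axis and vertical above 0.4 rad).
It fails at once if the brush is moved by more than 30 mm (distance of brush from where it was at the start of the episode above 0.03 m).
It also fails if it takes over 99 s, if anything falls off the work surface, if the arm or the gripper's body presses on something with over 40 N, if the wrist force passes 120 N, or if a joint passes its speed limit or range.

ROBOT

A 6-joint arm with a two-finger parallel gripper is mounted at the origin on the work surface. World frame = base frame: x ahead of the robot, y to its left, z up, the work surface at z = 0. Lengths are in m, angles in degrees, forces in N, time in s.
With the tool pointing down it reaches from about 0.4 to 0.825 m from the base axis. Payload 7 kg.
Tool frame: the origin (TCP) lies midway between the tips of the shut fingers; the grasp point (between the pads) lies 19 mm behind it; z points along the fingers, y is the line along which they close (so a half turn about z gives the same grasp; the last joint's range is limited). The gripper opens to 88 mm and grips with 3 to 60 N. Pads are 19 mm wide; open, the fingers measure 130 mm over their backs; the gripper's body (78 mm by 193 mm) begins 47 mm behind the grasp point.
Start: joints at [81.767, 20.546, 0.682, 0, -70.136, -16.507], TCP at [0.282, 0.613, 0.227] pointing down, gripper open.
Joint ranges: [-176.03, 176.03], [-82.01, 121.73], [-58.28, 71.71], [-173.87, 95.51], [-174.79, -0.11], [-173.66, 173.66]. Speed limits (degrees/s): [136.94, 136.94, 172.46, 180, 180, 180].

INTERFACE

Orientations are given as [roll, pitch, yaw] about the fixed x, y, z axes, in that order (R = Rz(yaw) Ry(pitch) Rx(roll)).
In Python, from plant import ctrl gives the robot as it stands. The module is installed in compiled form; this text tells all that it offers.
- The arm moves only by the tool play_rows, never from a script. Its argument "commands" is a list that holds one entry, the list of rows, each a list of 7 numbers: the turn, a rotation vector about the tool's x, y, z in rad, then the shift along the tool's x, y, z in cm, then the finger opening in cm, from 0 to 8.76. In form: [[[ax, ay, az, x, y, z, grip], ...]]. A call has 1 to 8 rows; each row is the pose to reach, as a shift and turn from the pose commanded when the call began, along the tool's axes at that moment; what a row does not reach only later rows make up. A row lasts 1/12 s, in which the tool goes at most 41.7 mm and 7.16 degrees, less where a joint would pass 70% of its speed; a pose out of reach is approached as far as the arm can. A call with a gripper value outside its range is refused whole. The fingers move at their own pace and stop on an object; the grip force is fixed at half the most. Time passes only in rows, so rows that repeat a pose let the fingers close. It gives the time, the measured TCP pose, the force, the opening and the grip force at its end, in the units of the state.
- ctrl.get_obs(): the state, without advancing time (a new reading comes with each control period).
- ctrl.snapshot(name): name is "scene" or "top"; returns a dict with "color" (420x560x3 uint8, red, green, blue), "camera_matrix" (3x3 intrinsics, pixels), "origin" and "rotation" of the camera in the world. Camera axes: x right, y down, z forward; pixel columns grow to the right and rows downward; lengths in m; the calibration is good to about 2 mm. A picture is of the moment at which its call begins. There is no depth.
- ctrl.close_job(): hands the job in; it is judged then, once.
Trained networks look in a picture, given as the dict that the camera call returned (one of the last four; its "shot" number tells which), for a name from the list of things; names that differ only in an ending like _2 or _b are one class to them, and where a whole thing is asked for, a point or a joint stands for the part that bears it (a point fixed in the world has none). Each returns a list of dicts, best first, with "conf" (0 to 1); they miss things now and then, are a little off and sometimes report something else, mostly with a low value. They report only what shows in the picture. A call takes as long as a camera call.
- ctrl.find_in(picture, name): "bbox" ([left, top, width, height] in pixels, round what is visible of it).
The state is a dict: "clock": time; "joint_pos": joint angles; "qvel": joint speeds; "tau": joint torques, N m; "tool_pos": TCP position; "orientation": TCP orientation; "force": force on the tool from outside, world axes, zero at the start; "moment": the same for the moment, N m; "opening": finger opening in m; "gripper_force": force on a finger pad.
Only numpy, scipy, OpenCV 4.12 (cv2) and the standard library are available. Lean on these libraries where they do the work, as an engineer would, in place of code of your own. Each camera call takes 0.05 s, during which the arm holds its last target. There are 200 camera calls.

## Working session

There is one attempt and no reset: what is moved stays moved. The work goes in short steps, Python scripts to look and compute and a tool call to move; the robot and the scene stay as the last step left them, time stands still between calls to the robot, and variables do not carry over. Pictures are saved under pics/ and viewed, at most 14 in all, crops included, and the job is handed in when it is done.

Besides the shell and the picture viewer there is one more tool, called after ">>>" in YAML: its name, and indented under it one key for each argument. play_rows: Moves the arm, as the interface text tells. Its arguments: {"type":"object","properties":{"commands":{"type":"array","items":{"type":"array","items":{"type":"array","items":{"type":"number"}}}}},"required":["commands"]}

```bash
mkdir -p pics; cat > h.py <<'E'
from plant import ctrl
import numpy as np, cv2
names=["large_flange","small_flange","square_flange","tee","large_round_nest","small_round_nest","square_nest","oblong_nest","tin","brush"]
def ray(p,u,v,z):
    d=p["rotation"]@(np.linalg.inv(p["camera_matrix"])@[u,v,1]); o=np.array(p["origin"])
    return o+d*(z-o[2])/d[2]
def proj(p,X):
    c=np.array(p["rotation"]).T@(np.array(X)-p["origin"]); q=p["camera_matrix"]@c; return q[:2]/q[2]
def save(p,n,s=1,crop=None):
    im=p["color"][:,:,::-1]
    if crop: im=im[crop[1]:crop[3],crop[0]:crop[2]]
    cv2.imwrite(f"pics/{n}.png",cv2.resize(im,None,fx=s,fy=s,interpolation=cv2.INTER_CUBIC))
E
python3 - <<'E'
from h import *
np.set_printoptions(precision=4,suppress=True)
print(ctrl.get_obs())
for n in("top","scene"):
    p=ctrl.snapshot(n); save(p,n+"0",1.42); print(n,p["origin"],p["rotation"],p["camera_matrix"])
    for k in names:
        for d in ctrl.find_in(p,k)[:2]:
            b=d["bbox"]; print(k,np.round(b,1),round(d["conf"],2),ray(p,b[0]+b[2]/2,b[1]+b[3]/2,0.014)[:2])
E
```

```text
{'clock': 0.0, 'joint_pos': array([ 81.7676,  20.5922,   0.6319,  -0.0206, -70.1369, -16.5079]), 'qvel': array([-0.0047, -0.0323, -0.0655,  0.0349,  0.0563, -0.0024]), 'tau': array([  0.0005, -58.2717,  29.3062,   6.9975,   0.0069,  -0.0002]), 'tool_pos': array([0.2823, 0.6126, 0.2256]), 'orientation': array([179.9014,  -0.0091, -24.7472]), 'force': array([-0.088 ,  0.2151,  0.2058]), 'moment': array([0.0009, 0.0005, 0.0039]), 'gripper_force': 0.0, 'opening': 0.08767074573357382}
top [0.4455 0.0199 1.0012] [-171.3149   -0.9821  -91.3353] [[405.0322   0.     284.1696]
 [  0.     405.0322 211.5294]
 [  0.       0.       1.    ]]Traceback (most recent call last):
  File "<stdin>", line 8, in <module>
  File "h.py", line 6, in ray
    return o+d*(z-o[2])/d[2]
                        ~^^^
IndexError: invalid index to scalar variable.
```

View pics/top0.png

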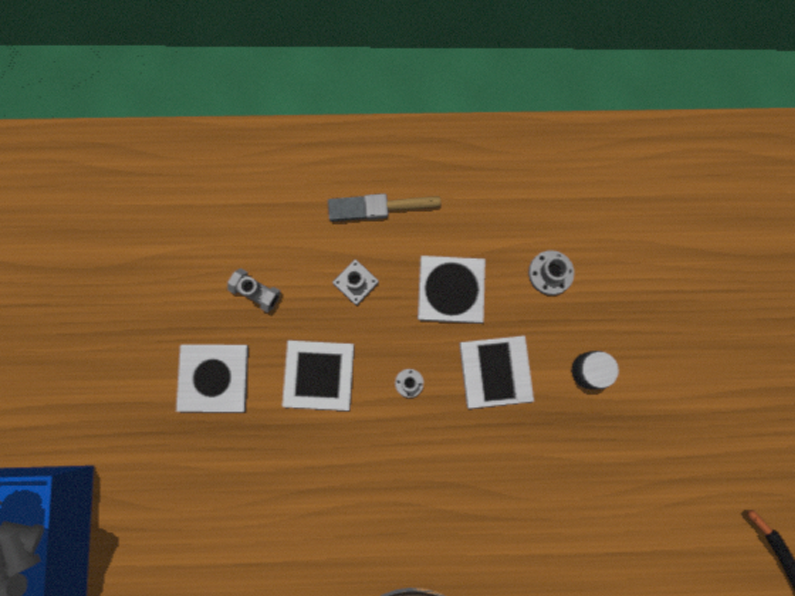

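The top view shows the tee (254,290), the square flange (356,282), the large flange (551,272) and the small flange (409,383). The nests are small round (212,378), square (318,375), large round (452,289) and oblong (497,371). The tin is at (597,370) and the brush at (385,207). All of these are in the 1.42x view. The camera rotation is given as rpy, so I'll convert it.

```bash
cat >> h.py <<'E'
from scipy.spatial.transform import Rotation as Ro
def shot(n):
    p=dict(ctrl.snapshot(n)); p["R0"]=p["rotation"]
    p["_o"]=None
    return p
_ray,_proj=ray,proj
def fix(p):
    q=dict(p); q["rotation"]=Ro.from_euler("xyz",np.ravel(p["rotation"]),degrees=True).as_matrix(); q["origin"]=np.array(p["origin"]); return q
def ray(p,u,v,z): return _ray(fix(p),u,v,z)
def proj(p,X): return _proj(fix(p),X)
E
python3 - <<'E'
from h import *
np.set_printoptions(precision=4,suppress=True)
for n in("top","scene"):
    p=ctrl.snapshot(n); save(p,n+"1",1.42); print(n,p["origin"],p["rotation"])
    for k in names:
        for d in ctrl.find_in(p,k)[:2]:
            b=d["bbox"]; print(k,np.round(b,1),round(d["conf"],2),ray(p,b[0]+b[2]/2,b[1]+b[3]/2,0.014)[:2])
    if n=="top":
        # plates and recesses by segmentation
        g=cv2.cvtColor(p["color"],cv2.COLOR_RGB2HSV)
        m=((g[:,:,1]<60)&(g[:,:,2]>110)).astype(np.uint8)
        cs,h=cv2.findContours(m,cv2.RETR_CCOMP,cv2.CHAIN_APPROX_NONE)
        for i,c in enumerate(cs):
            a=cv2.contourArea(c)
            if a<60: continue
            P=np.array([ray(p,u,v,0.014)[:2] for u,v in c[:,0]],np.float32)*1000
            (cx,cy),s,t=cv2.minAreaRect(P)
            print("hole" if h[0,i,3]>=0 else "out",a,np.round([cx,cy,*s,t],1),c[:,0].mean(0).round(1))
E
```

```text
top [0.4455 0.0199 1.0012] [-171.3149   -0.9821  -91.3353]
large_flange [369.2 176.8  35.6  30.6] 0.81 [ 0.6396 -0.2582]
small_flange [276.3 263.1  20.2  16.9] 0.58 [ 0.4493 -0.0025]
square_flange [234.7 181.5  33.   33.2] 0.78 [0.6311 0.0803]
square_flange [128.7 244.1  47.6  46.6] 0.53 [0.4667 0.3189]
tee [165.  189.1  30.5  31.8] 0.82 [0.6174 0.2548]
large_round_nest [294.  181.5  49.8  47.5] 0.87 [ 0.6098 -0.0869]
large_round_nest [161.3 187.3  36.3  31.5] 0.38 [0.6223 0.2569]
small_round_nest [127.1 242.   47.5  49.3] 0.61 [0.4686 0.3229]
square_nest [198.5 240.3  51.4  46.5] 0.89 [0.4719 0.1471]
square_nest [294.6 179.9  48.8  47.4] 0.42 [ 0.6139 -0.0873]
oblong_nest [327.5 239.9  48.5  45.4] 0.72 [ 0.4671 -0.1616]
tin [402.4 247.5  30.9  27.5] 0.83 [ 0.4667 -0.3231]
tin [160.4 186.7  36.9  32.6] 0.44 [0.6225 0.2584]
brush [231.1 136.6  83.5  19.2] 0.84 [0.7634 0.0242]
brush [402.9 248.8  32.8  25.5] 0.31 [ 0.4659 -0.3266]
out 243.0 [454.3  -5.3  45.9  45.4  88.7] [288.4 270.5]
hole 65.5 [454.8  -7.1  22.1  20.4  43.9] [288.2 269.2]
out 468.0 [ 469.6 -334.5   61.4   58.1   88.7
[... 1126 characters left out ...]
ge_flange [159.3 233.6  33.6  34.9] 0.59 [ 0.6343 -0.2617]
large_flange [372.4 198.7  33.4  24.6] 0.44 [0.5944 0.2719]
small_flange [260.3 183.   17.6  23.1] 0.64 [ 0.4508 -0.0061]
square_flange [307.4 214.   33.4  29.1] 0.55 [0.6285 0.0895]
tee [372.3 196.9  34.8  29.5] 0.67 [0.5975 0.2722]
large_round_nest [225.7 225.1  53.6  30.3] 0.88 [ 0.6344 -0.0865]
small_round_nest [364.  171.7  56.6  28.4] 0.71 [0.4839 0.3293]
square_nest [304.  181.   47.7  25.9] 0.78 [0.4831 0.146 ]
oblong_nest [188.2 194.8  53.6  31.6] 0.74 [ 0.4932 -0.1549]
tin [135.8 193.1  27.6  30.3] 0.86 [ 0.4453 -0.3143]
tin [261.4 183.6  17.5  20. ] 0.7 [ 0.4469 -0.0024]
brush [273.2 255.5  91.9  27.6] 0.74 [0.768  0.0341]
```

View pics/scene1.png

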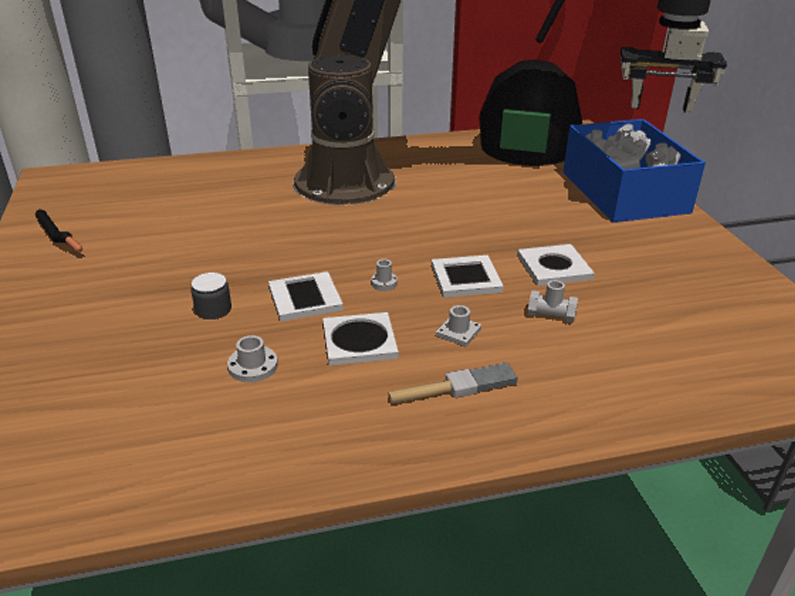

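The scene view agrees with the top view: all four fittings are upright, and the brush and tin are clear of the nests. I'll overlay the models on both views to check positions and yaws.

```bash
cat >> h.py <<'E'
def circ(c,r,z,n=40):
    t=np.linspace(0,2*np.pi,n); return np.c_[c[0]+r*np.cos(t),c[1]+r*np.sin(t),0*t+z]
def rect(c,a,b,z,yaw):
    q=np.array([[a,b],[-a,b],[-a,-b],[a,-b],[a,b]])/2; y=np.deg2rad(yaw)
    q=q@np.array([[np.cos(y),np.sin(y)],[-np.sin(y),np.cos(y)]]); return np.c_[q+np.array(c)[:2],np.full(5,z)]
def overlay(p,curves,s,box,name):
    im=p["color"][:,:,::-1][box[1]:box[3],box[0]:box[2]]
    im=cv2.resize(im,None,fx=s,fy=s,interpolation=cv2.INTER_CUBIC)
    for c,col in curves:
        q=np.array([(proj(p,X)-box[:2]+.5)*s for X in c]); cv2.polylines(im,[np.int32(q.round())],False,col,1)
    cv2.imwrite(f"pics/{name}.png",im)
E
cat > ov.py <<'E'
from h import *
import sys
G,Rr,B=(0,255,0),(0,0,255),(255,100,0)
L=(.641,-.261);S=(.454,-.005);Q=(.631,.083);T=(.617,.254)
cv=[(circ(L,.039,.012),G),(circ(L,.021,.046),Rr),(circ(S,.024,.012),G),(circ(S,.014,.046),Rr),(rect(Q,.058,.058,.012,44.8),G),(circ(Q,.017,.046),Rr),
(circ(T,.015,.064),Rr),(rect(T,.08,.044,.019,61),G),(rect(T,.08,.022,.038,61),B),
(rect((.471,.328),.112,.112,.014,0),G),(rect((.4712,.1485),.112,.112,.014,-4.4),G),(rect((.470,-.1555),.096,.054,.014,4.7),G),(rect((.6154,-.084),.112,.112,.014,-4),G)]
p=ctrl.snapshot("top"); overlay(p,cv,2.6,(120,160,427,300),"ov_top"+sys.argv[1])
p=ctrl.snapshot("scene"); overlay(p,cv,2.6,(120,165,427,275),"ov_sc"+sys.argv[1])
a=cv2.imread("pics/ov_top%s.png"%sys.argv[1]);b=cv2.imread("pics/ov_sc%s.png"%sys.argv[1])
f=cv2.vconcat([a,b[:600-a.shape[0]]]) ; cv2.imwrite("pics/ov%s.png"%sys.argv[1],f[:600])
E
python3 ov.py a
```

```text
(no output)
```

View pics/ova.png

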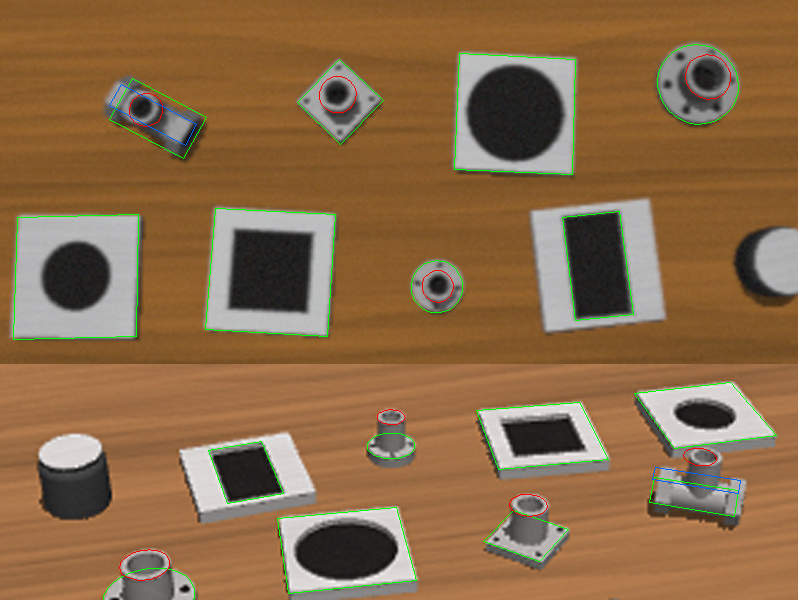

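The overlays match to within about 2 mm, apart from the tee, which sits near (0.620, 0.257), about 3 mm off in x and y, with yaw about 61°. Next is a helper that turns a target into a row.

```bash
cat > go.py <<'E'
# go.py x y z yaw : row (from the measured pose) to reach that TCP pose pointing down
from h import *
import sys
x,y,z,w=map(float,sys.argv[1:5]); o=ctrl.get_obs()
R=Ro.from_euler("xyz",o["orientation"],degrees=True); Rt=Ro.from_euler("xyz",[180,0,w],degrees=True)
d=R.inv().apply(np.array([x,y,z])-o["tool_pos"])*100
print("t",round(o["clock"],2),"pos",o["tool_pos"].round(4),"ori",o["orientation"].round(1),"q",o["joint_pos"].round(0),"F",o["force"].round(1),"op",round(o["opening"]*100,2))
print("row",(R.inv()*Rt).as_rotvec().round(3),d.round(2))
E
python3 go.py .62 .257 .17 61
```

```text
t 1.3 pos [0.2825 0.613  0.2266] ori [180.    0.  -24.7] q [ 82.  21.   1.  -0. -70. -17.] F [-0.4 -1.6  0.2] op 8.76
row [ 0.     0.    -1.496] [45.55 18.21  5.66]
```

>>> play_rows:
  commands:
    - [[0,0,-0.75,23,9,1,8.7],[0,0,-0.75,23,9,1,8.7],[0,0,-0.75,23,9,1,8.7],[0,0,-0.75,23,9,1,8.7],[0,0,-0.75,23,9,1,8.7],[0,0,-0.75,23,9,1,8.7],[0,0,-0.75,23,9,1,8.7],[0,0,-0.75,23,9,1,8.7]]

```text
clock: 1.97
tool_pos: [0.4552, 0.4332, 0.2166]
orientation: [180.0, 0.0, 18.1]
force: [-0.2, 0.1, -0.2]
opening: 0.0872
gripper_force: 0.0
```

```bash
python3 go.py .62 .257 .15 61
```

```text
t 1.97 pos [0.4552 0.4332 0.2166] ori [180.    0.   18.1] q [ 61.  17.  -6.   0. -67.  47.] F [-0.2  0.1 -0.2] op 8.72
row [ 0.    0.   -0.75] [10.21 21.86  6.66]
```

>>> play_rows:
  commands:
    - [[0,0,-0.75,10.2,21.9,6.7,8.7],[0,0,-0.75,10.2,21.9,6.7,8.7],[0,0,-0.75,10.2,21.9,6.7,8.7],[0,0,-0.75,10.2,21.9,6.7,8.7],[0,0,-0.75,10.2,21.9,6.7,8.7],[0,0,-0.75,10.2,21.9,6.7,8.7],[0,0,-0.75,10.2,21.9,6.7,8.7],[0,0,-0.75,10.2,21.9,6.7,8.7]]

```text
clock: 2.63
tool_pos: [0.6199, 0.2572, 0.1478]
orientation: [-179.9, 0.1, 61.1]
force: [-0.2, 0.5, -0.2]
opening: 0.0873
gripper_force: 0.0
```

```bash
python3 go.py .62 .257 .034 61
```

```text
t 2.63 pos [0.6199 0.2572 0.1478] ori [-1.799e+02  1.000e-01  6.110e+01] q [ 39.  23.  -6.  -0. -61. 112.] F [-0.2  0.5 -0.2] op 8.73
row [-0.001  0.002  0.001] [1.000e-02 3.000e-02 1.138e+01]
```

>>> play_rows:
  commands:
    - [[0,0,0,0,0,4,8.7],[0,0,0,0,0,7,8.7],[0,0,0,0,0,9.5,8.7],[0,0,0,0,0,11,8.7],[0,0,0,0,0,11.4,8.7],[0,0,0,0,0,11.4,6],[0,0,0,0,0,11.4,4],[0,0,0,0,0,11.4,3]]

```text
clock: 3.3
tool_pos: [0.6199, 0.2603, 0.0374]
orientation: [179.9, -0.1, 61.2]
force: [0.2, 0.2, 0.1]
opening: 0.0722
gripper_force: 0.0
```

>>> play_rows:
  commands:
    - [[0,0,0,0,0,0,2],[0,0,0,0,0,0,1],[0,0,0,0,0,0,1],[0,0,0,0,0,0,1],[0,0,0,0,0,0,1],[0,0,0,0,0,0,1],[0,0,0,0,0,0,1],[0,0,0,0,0,0,1]]

```text
clock: 3.97
tool_pos: [0.6191, 0.2589, 0.0356]
orientation: [-180.0, 0.0, 61.2]
force: [-1.1, 0.4, 1.4]
opening: 0.0295
gripper_force: 30.0
```

```bash
python3 go.py .470 -.1555 .15 4.7
```

```text
t 3.97 pos [0.6191 0.2589 0.0356] ori [-180.     0.    61.2] q [ 39.  30. -12.   0. -48. 112.] F [-1.1  0.4  1.4] op 2.95
row [0.    0.    0.986] [-43.5    6.9  -11.44]
```

>>> play_rows:
  commands:
    - [[0,0,0,0,0,-2,1],[0,0,0,0,0,-5,1],[0,0,0,0,0,-9,1],[0,0,0,0,0,-11.4,1],[0,0,0.1,-3,0.5,-11.4,1],[0,0,0.2,-6,1,-11.4,1],[0,0,0.3,-10,1.6,-11.4,1],[0,0,0.4,-14,2.2,-11.4,1]]

```text
clock: 4.63
tool_pos: [0.5694, 0.1245, 0.1485]
orientation: [-180.0, 0.1, 38.0]
force: [1.2, -1.6, -3.8]
opening: 0.0293
gripper_force: 30.0
```

```bash
python3 go.py .470 -.1555 .14 4.7
```

```text
t 4.63 pos [0.5694 0.1245 0.1485] ori [-1.8e+02  1.0e-01  3.8e+01] q [ 32.  16. -17.  -0. -57.  97.] F [ 1.2 -1.6 -3.8] op 2.93
row [-0.     0.002  0.582] [-25.08  15.93   0.88]
```

>>> play_rows:
  commands:
    - [[0,0,0.1,-4,2.5,0.2,1],[0,0,0.2,-8,5,0.4,1],[0,0,0.3,-12,7.5,0.6,1],[0,0,0.4,-15,9.5,0.8,1],[0,0,0.5,-18,11.5,0.8,1],[0,0,0.58,-21,13.3,0.8,1],[0,0,0.58,-23.5,15,0.8,1],[0,0,0.58,-25,15.9,0.8,1]]

```text
clock: 5.3
tool_pos: [0.4708, -0.1565, 0.1409]
orientation: [-180.0, 0.1, 4.9]
force: [1.1, 0.1, -4.0]
opening: 0.0293
gripper_force: 30.0
```

>>> play_rows:
  commands:
    - [[0,0,0,0,0,0,1],[0,0,0,0,0,0,1],[0,0,0,0,0,0,1]]

```text
clock: 5.55
tool_pos: [0.4729, -0.154, 0.1412]
orientation: [-180.0, 0.0, 5.0]
force: [0.9, 0.4, -5.2]
opening: 0.0291
gripper_force: 30.0
```

```bash
python3 go.py .470 -.1555 .0425 4.7
```

```text
t 5.55 pos [ 0.4729 -0.154   0.1412] ori [-180.    0.    5.] q [  5.   8. -28.  -0. -54.  90.] F [ 0.9  0.4 -5.2] op 2.91
row [-0.     0.001  0.005] [-0.3   0.13  9.87]
```

>>> play_rows:
  commands:
    - [[0,0,0,-0.2,0.1,3,1],[0,0,0,-0.3,0.1,6,1],[0,0,0,-0.3,0.1,8,1],[0,0,0,-0.3,0.1,9,1],[0,0,0,-0.3,0.1,9.5,1],[0,0,0,-0.3,0.1,9.8,1],[0,0,0,-0.3,0.1,9.8,1],[0,0,0,-0.3,0.1,9.8,1]]

```text
clock: 6.22
tool_pos: [0.4712, -0.155, 0.0442]
orientation: [180.0, -0.1, 5.1]
force: [0.5, -0.1, -4.5]
opening: 0.0294
gripper_force: 30.0
```

```bash
python3 go.py .470 -.1555 .0425 4.7; python3 - <<'E'
from h import *
p=ctrl.snapshot("scene"); save(p,"tee_in",5,(150,130,310,250))
E
```

```text
t 6.22 pos [ 0.4712 -0.155   0.0442] ori [ 1.8e+02 -1.0e-01  5.1e+00] q [  5.  15. -35.   0. -40.  91.] F [ 0.5 -0.1 -4.5] op 2.94
row [ 0.    -0.001  0.007] [-0.12  0.04  0.17]
```

View pics/tee_in.png

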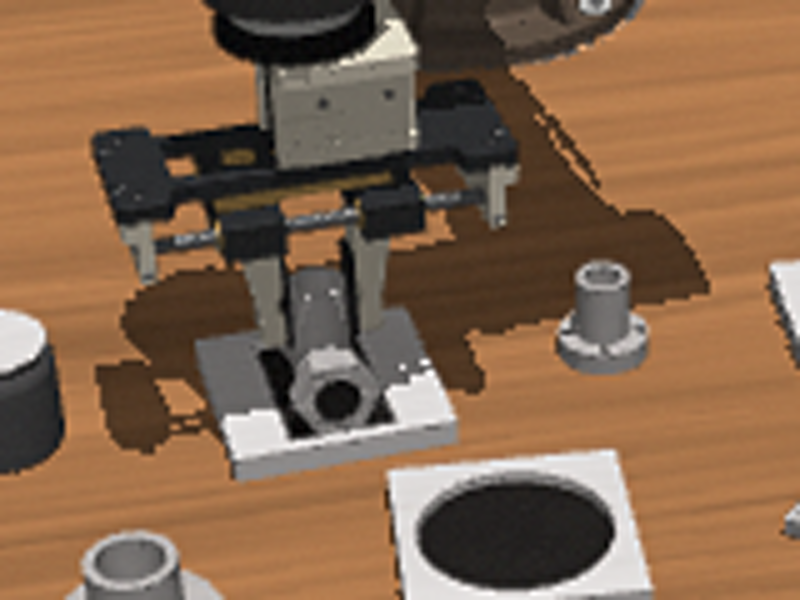

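The tee hangs aligned in the oblong recess at about (335,390) in the crop, with its near end close to the near rim. I'll lower it the last few millimetres while watching the force.

>>> play_rows:
  commands:
    - [[0,0,0,-0.2,0,0.1,1],[0,0,0,-0.3,0,0.2,1],[0,0,0,-0.3,0,0.3,1],[0,0,0,-0.3,0,0.3,1]]

```text
clock: 6.6
tool_pos: [0.4676, -0.1556, 0.0415]
orientation: [180.0, -0.1, 5.1]
force: [-3.2, 2.3, 4.3]
opening: 0.0295
gripper_force: 30.0
```

The contact comes at exactly floor height, so I'll release and rise.

>>> play_rows:
  commands:
    - [[0,0,0,0,0,0,3.5],[0,0,0,0,0,0,4.5],[0,0,0,0,0,0,5.5],[0,0,0,0,0,0,6],[0,0,0,0,0,-2,6],[0,0,0,0,0,-5,6],[0,0,0,0,0,-9,6],[0,0,0,0,0,-11,6]]

```text
clock: 7.27
tool_pos: [0.4689, -0.156, 0.1545]
orientation: [179.9, -0.2, 5.1]
force: [1.2, -0.5, -0.3]
opening: 0.0598
gripper_force: 0.0
```

```bash
python3 go.py .454 -.005 .13 0
```

```text
t 7.27 pos [ 0.4689 -0.156   0.1545] ori [179.9  -0.2   5.1] q [  4.   7. -28.   0. -55.  91.] F [ 1.2 -0.5 -0.3] op 5.98
row [ 0.001 -0.004  0.089] [ -0.15 -15.17   2.43]
```

>>> play_rows:
  commands:
    - [[0,0,0.09,0,-4,1,6],[0,0,0.09,0,-8,2,6],[0,0,0.09,0,-12,2.4,6],[0,0,0.09,-0.1,-14.5,2.4,6],[0,0,0.09,-0.2,-15.2,2.4,6],[0,0,0.09,-0.2,-15.2,2.4,6],[0,0,0.09,-0.2,-15.2,2.4,6],[0,0,0.09,-0.2,-15.2,2.4,6]]

```text
clock: 7.93
tool_pos: [0.4521, -0.0049, 0.1266]
orientation: [180.0, 0.0, -0.1]
force: [0.5, 0.1, -1.2]
opening: 0.06
gripper_force: 0.0
```

```bash
python3 go.py .454 -.005 .019 0;  python3 - <<'E'
from h import *
p=ctrl.snapshot("scene"); save(p,"tee_done",5,(150,130,310,250))
E
```

```text
t 7.93 pos [ 0.4521 -0.0049  0.1266] ori [ 1.8e+02  0.0e+00 -1.0e-01] q [ 24.   5. -34.   0. -51.  65.] F [ 0.5  0.1 -1.2] op 6.0
row [ 0.     0.    -0.002] [1.900e-01 1.000e-02 1.076e+01]
```

View pics/tee_done.png

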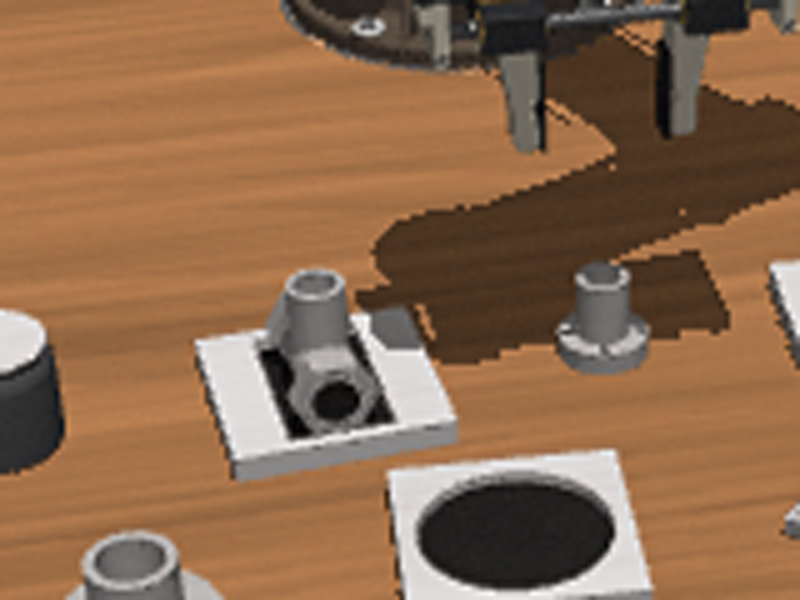

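The tee sits in the oblong recess with its branch upright at (317,310), seemingly flat. I'll check it again at the end. Next is the small flange.

>>> play_rows:
  commands:
    - [[0,0,0,0.2,0,4,6],[0,0,0,0.2,0,7,6],[0,0,0,0.2,0,9,6],[0,0,0,0.2,0,10.2,6],[0,0,0,0.2,0,10.7,6],[0,0,0,0.2,0,10.7,6],[0,0,0,0.2,0,10.7,4],[0,0,0,0.2,0,10.7,3]]

```text
clock: 8.65
tool_pos: [0.4548, -0.0044, 0.0204]
orientation: [-180.0, -0.1, -0.1]
force: [-0.3, -0.4, 0.2]
opening: 0.0519
gripper_force: 0.0
```

>>> play_rows:
  commands:
    - [[0,0,0,0,0,0,2],[0,0,0,0,0,0,1],[0,0,0,0,0,0,1],[0,0,0,0,0,0,1],[0,0,0,0,0,0,1],[0,0,0,0,0,0,1]]

```text
clock: 9.15
tool_pos: [0.4543, -0.0042, 0.0201]
orientation: [-180.0, -0.0, -0.1]
force: [-1.7, -0.1, 5.8]
opening: 0.0272
gripper_force: 30.0
```

```bash
python3 go.py .471 .328 .13 0
```

```text
t 9.15 pos [ 0.4543 -0.0042  0.0201] ori [-1.8e+02 -0.0e+00 -1.0e-01] q [ 24.  14. -41.   0. -34.  65.] F [-1.7 -0.1  5.8] op 2.72
row [-0.    -0.001 -0.001] [  1.63 -33.23 -10.99]
```

>>> play_rows:
  commands:
    - [[0,0,0,0,0,-2,1],[0,0,0,0,0,-5,1],[0,0,0,0,0,-9,1],[0,0,0,0,-2,-11,1],[0,0,0,0.2,-5,-11,1],[0,0,0,0.4,-9,-11,1],[0,0,0,0.6,-13,-11,1],[0,0,0,0.8,-17,-11,1]]

```text
clock: 9.82
tool_pos: [0.4617, 0.1671, 0.1298]
orientation: [-180.0, -0.0, -0.2]
force: [1.0, -0.3, -1.1]
opening: 0.0274
gripper_force: 30.0
```

```bash
python3 go.py .471 .328 .13 0
```

```text
t 9.82 pos [0.4617 0.1671 0.1298] ori [-180.    -0.    -0.2] q [ 43.   8. -30.  -0. -52.  47.] F [ 1.  -0.3 -1.1] op 2.74
row [-0.001 -0.    -0.003] [ 8.900e-01 -1.609e+01 -1.000e-02]
```

>>> play_rows:
  commands:
    - [[0,0,0,0.2,-4,0,1],[0,0,0,0.5,-8,0,1],[0,0,0,0.7,-12,0,1],[0,0,0,0.9,-14.5,0,1],[0,0,0,0.9,-15.8,0,1],[0,0,0,0.9,-16,0,1],[0,0,0,0.9,-16,0,1],[0,0,0,0.9,-16,0,1]]

```text
clock: 10.48
tool_pos: [0.471, 0.3245, 0.1291]
orientation: [179.9, 0.1, -0.1]
force: [0.4, -0.4, -2.7]
opening: 0.0274
gripper_force: 30.0
```

```bash
python3 go.py .471 .328 .026 0
```

```text
t 10.48 pos [0.471  0.3245 0.1291] ori [ 1.799e+02  1.000e-01 -1.000e-01] q [ 54.  16. -20.  -0. -54.  36.] F [ 0.4 -0.4 -2.7] op 2.74
row [ 0.001  0.001 -0.002] [ 0.   -0.36 10.31]
```

>>> play_rows:
  commands:
    - [[0,0,0,0,-0.2,4,1],[0,0,0,0,-0.3,7,1],[0,0,0,0,-0.3,9,1],[0,0,0,0,-0.3,9.7,1],[0,0,0,0,-0.3,10,1],[0,0,0,0,-0.3,10.2,1],[0,0,0,0,-0.3,10.3,1],[0,0,0,0,-0.3,10.3,1]]

```text
clock: 11.15
tool_pos: [0.4722, 0.3291, 0.0278]
orientation: [-179.9, -0.1, -0.1]
force: [0.5, -0.8, -1.4]
opening: 0.0272
gripper_force: 30.0
```

```bash
python3 go.py .471 .328 .026 0
```

```text
t 11.15 pos [0.4722 0.3291 0.0278] ori [-1.799e+02 -1.000e-01 -1.000e-01] q [ 54.  23. -26.   0. -41.  36.] F [ 0.5 -0.8 -1.4] op 2.72
row [-0.002 -0.001 -0.002] [-0.12  0.11  0.18]
```

Lower 2 mm, release and rise.

>>> play_rows:
  commands:
    - [[0,0,0,0,0,0.1,1],[0,0,0,0,0,0.2,1],[0,0,0,0,0,0.2,1]]

```text
clock: 11.4
tool_pos: [0.4721, 0.3292, 0.0261]
orientation: [-179.9, -0.1, -0.1]
force: [-2.3, -0.2, 6.5]
opening: 0.0271
gripper_force: 30.0
```

>>> play_rows:
  commands:
    - [[0,0,0,0,0,0,3.2],[0,0,0,0,0,0,4.5],[0,0,0,0,0,0,5.5],[0,0,0,0,0,0,6],[0,0,0,0,0,-2,6],[0,0,0,0,0,-5,6],[0,0,0,0,0,-9,6],[0,0,0,0,0,-11,6]]

```text
clock: 12.07
tool_pos: [0.4728, 0.3296, 0.1386]
orientation: [-179.9, -0.2, -0.1]
force: [0.3, 1.4, 0.8]
opening: 0.0598
gripper_force: 0.0
```

```bash
python3 go.py .631 .083 .13 0
```

```text
t 12.07 pos [0.4728 0.3296 0.1386] ori [-1.799e+02 -2.000e-01 -1.000e-01] q [ 54.  15. -19.   0. -55.  36.] F [0.3 1.4 0.8] op 5.98
row [-0.002 -0.003 -0.001] [15.84 24.65  0.85]
```

>>> play_rows:
  commands:
    - [[0,0,0,2.1,3.3,0,7],[0,0,0,4.2,6.6,0,7],[0,0,0,6.3,9.9,0,7],[0,0,0,8.5,13.2,0,7],[0,0,0,10.6,16.5,0,7],[0,0,0,12.7,19.8,0,7],[0,0,0,14.8,23,0,7],[0,0,0,15.8,24.6,0,7]]

```text
clock: 12.73
tool_pos: [0.6307, 0.0789, 0.1343]
orientation: [180.0, 0.0, -0.2]
force: [0.1, 1.3, 0.7]
opening: 0.0702
gripper_force: 0.0
```

>>> play_rows:
  commands:
    - [[0,0,0,0,0,0,7],[0,0,0,0,0,0,7],[0,0,0,0,0,0,7]]

```text
clock: 12.98
tool_pos: [0.6288, 0.0824, 0.1343]
orientation: [180.0, 0.0, -0.1]
force: [-0.1, 0.7, 0.2]
opening: 0.0701
gripper_force: 0.0
```

```bash
python3 go.py .631 .083 .019 0
```

```text
t 12.98 pos [0.6288 0.0824 0.1343] ori [ 1.8e+02  0.0e+00 -1.0e-01] q [ 25.  21. -12.  -0. -58.  65.] F [-0.1  0.7  0.2] op 7.01
row [ 0.     0.001 -0.002] [ 0.23 -0.06 11.53]
```

>>> play_rows:
  commands:
    - [[0,0,0,0.2,0,4,7],[0,0,0,0.2,0,7.5,7],[0,0,0,0.2,0,9.8,7],[0,0,0,0.2,0,11,7],[0,0,0,0.2,0,11.4,7],[0,0,0,0.2,0,11.5,7],[0,0,0,0.2,0,11.5,5],[0,0,0,0.2,0,11.5,4]]

```text
clock: 13.65
tool_pos: [0.6323, 0.083, 0.0214]
orientation: [-179.9, -0.2, -0.1]
force: [-0.1, 0.0, -0.5]
opening: 0.0615
gripper_force: 0.0
```

>>> play_rows:
  commands:
    - [[0,0,0,0,0,0,3],[0,0,0,0,0,0,2],[0,0,0,0,0,0,1],[0,0,0,0,0,0,1],[0,0,0,0,0,0,1],[0,0,0,0,0,0,1]]

```text
clock: 14.15
tool_pos: [0.6315, 0.0826, 0.0201]
orientation: [-180.0, -0.1, -0.1]
force: [-1.1, 1.0, 4.0]
opening: 0.0335
gripper_force: 30.0
```

```bash
python3 go.py .4712 .1485 .13 40.8
```

```text
t 14.15 pos [0.6315 0.0826 0.0201] ori [-1.8e+02 -1.0e-01 -1.0e-01] q [ 25.  28. -18.   0. -44.  65.] F [-1.1  1.   4. ] op 3.35
row [-0.    -0.001 -0.714] [-16.04  -6.57 -11.  ]
```

>>> play_rows:
  commands:
    - [[0,0,0,0,0,-2,1],[0,0,0,0,0,-5,1],[0,0,0,0,0,-9,1],[0,0,0,0,0,-11,1],[0,0,-0.1,-3,-1.2,-11,1],[0,0,-0.2,-6.5,-2.6,-11,1],[0,0,-0.3,-10,-4,-11,1],[0,0,-0.4,-13,-5.2,-11,1]]

```text
clock: 14.82
tool_pos: [0.4984, 0.1341, 0.1286]
orientation: [-180.0, 0.1, 23.0]
force: [0.0, 1.3, -2.8]
opening: 0.0335
gripper_force: 30.0
```

```bash
python3 go.py .4712 .1485 .13 40.8
```

```text
t 14.82 pos [0.4984 0.1341 0.1286] ori [-1.8e+02  1.0e-01  2.3e+01] q [ 37.  11. -27.  -0. -53.  76.] F [ 0.   1.3 -2.8] op 3.35
row [-0.001  0.002 -0.31 ] [-1.94 -2.39 -0.14]
```

>>> play_rows:
  commands:
    - [[0,0,-0.1,-1,-1.2,0,1],[0,0,-0.2,-1.9,-2.4,0,1],[0,0,-0.31,-1.9,-2.4,0,1],[0,0,-0.31,-1.9,-2.4,0,1],[0,0,-0.31,-1.9,-2.4,0,1],[0,0,-0.31,-1.9,-2.4,0,1]]

```text
clock: 15.32
tool_pos: [0.4744, 0.149, 0.1292]
orientation: [-180.0, 0.0, 40.3]
force: [0.1, -0.3, -4.4]
opening: 0.0335
gripper_force: 30.0
```

```bash
python3 go.py .4712 .1485 .026 40.8
```

```text
t 15.32 pos [0.4744 0.149  0.1292] ori [-180.     0.    40.3] q [ 40.   9. -29.  -0. -52.  90.] F [ 0.1 -0.3 -4.4] op 3.35
row [-0.     0.001 -0.008] [-0.27 -0.17 10.32]
```

>>> play_rows:
  commands:
    - [[0,0,0,-0.1,-0.1,4,1],[0,0,0,-0.2,-0.2,7,1],[0,0,0,-0.2,-0.2,9,1],[0,0,0,-0.2,-0.2,9.7,1],[0,0,0,-0.2,-0.2,10,1],[0,0,0,-0.2,-0.2,10.2,1],[0,0,0,-0.2,-0.2,10.3,1],[0,0,0,-0.2,-0.2,10.3,1]]

```text
clock: 15.98
tool_pos: [0.4724, 0.15, 0.0275]
orientation: [180.0, -0.1, 40.6]
force: [-0.8, 0.1, -3.5]
opening: 0.0336
gripper_force: 30.0
```

>>> play_rows:
  commands:
    - [[0,0,0,0,0,0.1,1],[0,0,0,0,0,0.2,1],[0,0,0,0,0,0.2,1]]

```text
clock: 16.23
tool_pos: [0.4724, 0.1501, 0.0261]
orientation: [180.0, -0.1, 40.6]
force: [-2.5, -1.6, 8.7]
opening: 0.0331
gripper_force: 30.0
```

Contact at floor height again (0.0261). Release.

>>> play_rows:
  commands:
    - [[0,0,0,0,0,0,3.8],[0,0,0,0,0,0,5],[0,0,0,0,0,0,6],[0,0,0,0,0,0,7],[0,0,0,0,0,-2,7],[0,0,0,0,0,-5,7],[0,0,0,0,0,-9,7],[0,0,0,0,0,-11,7]]

```text
clock: 16.9
tool_pos: [0.4729, 0.1502, 0.1384]
orientation: [179.9, -0.2, 40.6]
force: [0.4, 0.2, 0.2]
opening: 0.0694
gripper_force: 0.0
```

```bash
python3 go.py .641 -.261 .13 0
```

```text
t 16.9 pos [0.4729 0.1502 0.1384] ori [179.9  -0.2  40.6] q [ 40.   8. -29.   0. -53.  90.] F [0.4 0.2 0.2] op 6.94
row [-0.    -0.004  0.709] [-14.02  42.15   0.84]
```

>>> play_rows:
  commands:
    - [[0,0,0.1,-1.3,3.9,0,8],[0,0,0.2,-2.6,7.8,0,8],[0,0,0.3,-3.9,11.7,0,8],[0,0,0.4,-5.2,15.6,0,8],[0,0,0.5,-6.5,19.5,0,8],[0,0,0.6,-7.8,23.4,0,8],[0,0,0.7,-9,27.3,0,8],[0,0,0.7,-10,30,0,8]]

```text
clock: 17.57
tool_pos: [0.5917, -0.1464, 0.1344]
orientation: [180.0, -0.0, 0.1]
force: [0.3, 0.6, 0.4]
opening: 0.0802
gripper_force: 0.0
```

```bash
python3 go.py .641 -.261 .13 0
```

```text
t 17.57 pos [ 0.5917 -0.1464  0.1344] ori [ 1.8e+02 -0.0e+00  1.0e-01] q [  4.  19. -15.   0. -56.  86.] F [0.3 0.6 0.4] op 8.02
row [ 0.    -0.     0.001] [ 4.91 11.46  0.44]
```

>>> play_rows:
  commands:
    - [[0,0,0,1.6,3.8,0,8],[0,0,0,3.2,7.6,0.4,8],[0,0,0,4.5,10.5,0.4,8],[0,0,0,4.9,11.5,0.4,8],[0,0,0,4.9,11.5,0.4,8],[0,0,0,4.9,11.5,0.4,8],[0,0,0,4.9,11.5,0.4,8],[0,0,0,4.9,11.5,0.4,8]]

```text
clock: 18.23
tool_pos: [0.6405, -0.2567, 0.1309]
orientation: [-180.0, -0.0, 0.5]
force: [-0.0, -0.5, -0.6]
opening: 0.0797
gripper_force: 0.0
```

```bash
python3 go.py .641 -.261 .019 0
```

```text
t 18.23 pos [ 0.6405 -0.2567  0.1309] ori [-180.    -0.     0.5] q [ -6.  26.  -4.  -0. -60.  96.] F [-0.  -0.5 -0.6] op 7.97
row [-0.    -0.     0.009] [ 0.04  0.43 11.19]
```

>>> play_rows:
  commands:
    - [[0,0,0,0,0.3,4,8],[0,0,0,0,0.3,7.5,8],[0,0,0,0,0.3,9.6,8],[0,0,0,0,0.3,10.7,8],[0,0,0,0,0.3,11.1,8],[0,0,0,0,0.3,11.2,8],[0,0,0,0,0.3,11.2,6],[0,0,0,0,0.3,11.2,5]]

```text
clock: 18.9
tool_pos: [0.642, -0.261, 0.0205]
orientation: [180.0, -0.2, 0.5]
force: [-1.0, -1.0, -0.1]
opening: 0.0715
gripper_force: 0.0
```

>>> play_rows:
  commands:
    - [[0,0,0,0,0,0,4],[0,0,0,0,0,0,3],[0,0,0,0,0,0,2],[0,0,0,0,0,0,2],[0,0,0,0,0,0,2],[0,0,0,0,0,0,2]]

```text
clock: 19.4
tool_pos: [0.6409, -0.261, 0.0189]
orientation: [180.0, -0.0, 0.5]
force: [-0.5, 0.6, 2.3]
opening: 0.0413
gripper_force: 30.0
```

```bash
python3 go.py .6154 -.084 .13 0
```

```text
t 19.4 pos [ 0.6409 -0.261   0.0189] ori [180.   -0.    0.5] q [ -6.  32. -10.   0. -48.  97.] F [-0.5  0.6  2.3] op 4.13
row [ 0.    -0.     0.008] [ -2.4  -17.72 -11.11]
```

Floor contact is expected at z≈0.0249.

>>> play_rows:
  commands:
    - [[0,0,0,0,0,-2,2],[0,0,0,0,0,-5,2],[0,0,0,0,0,-8,2],[0,0,0,-0.4,-3,-9,2],[0,0,0,-1,-7,-9,2],[0,0,0,-1.5,-11,-9,2],[0,0,0,-2,-15,-9,2],[0,0,0,-2.4,-17.5,-9,2]]

```text
clock: 20.07
tool_pos: [0.6137, -0.0831, 0.1076]
orientation: [-179.9, 0.1, 0.5]
force: [0.4, 0.8, -3.9]
opening: 0.0413
gripper_force: 30.0
```

>>> play_rows:
  commands:
    - [[0,0,0,0,-0.2,0,2],[0,0,0,0,-0.2,0,2],[0,0,0,0,-0.2,0,2]]

```text
clock: 20.32
tool_pos: [0.6148, -0.0841, 0.108]
orientation: [180.0, 0.1, 0.5]
force: [0.6, -0.1, -5.5]
opening: 0.0412
gripper_force: 30.0
```

```bash
python3 go.py .6154 -.084 .025 0
```

```text
t 20.32 pos [ 0.6148 -0.0841  0.108 ] ori [1.8e+02 1.0e-01 5.0e-01] q [ 10.  21. -15.  -0. -54.  80.] F [ 0.6 -0.1 -5.5] op 4.12
row [0.    0.001 0.009] [ 0.07 -0.01  8.29]
```

>>> play_rows:
  commands:
    - [[0,0,0,0,0,3,2],[0,0,0,0,0,5.5,2],[0,0,0,0,0,7,2],[0,0,0,0,0,7.7,2],[0,0,0,0,0,8,2],[0,0,0,0,0,8.2,2],[0,0,0,0,0,8.3,2],[0,0,0,0,0,8.3,2]]

```text
clock: 20.98
tool_pos: [0.616, -0.0843, 0.0264]
orientation: [-180.0, -0.1, 0.5]
force: [-0.7, 0.3, -4.5]
opening: 0.0416
gripper_force: 30.0
```

>>> play_rows:
  commands:
    - [[0,0,0,0,0,0.1,2],[0,0,0,0,0,0.2,2],[0,0,0,0,0,0.2,2]]

```text
clock: 21.23
tool_pos: [0.616, -0.0841, 0.0249]
orientation: [180.0, -0.1, 0.5]
force: [-1.3, 0.0, 2.9]
opening: 0.0416
gripper_force: 30.0
```

>>> play_rows:
  commands:
    - [[0,0,0,0,0,0,4.6],[0,0,0,0,0,0,6],[0,0,0,0,0,0,7],[0,0,0,0,0,0,7.5],[0,0,0,0,0,-2,7.5],[0,0,0,0,0,-5,7.5],[0,0,0,0,0,-9,7.5],[0,0,0,0,0,-12,7.5]]

```text
clock: 21.9
tool_pos: [0.6157, -0.0843, 0.1461]
orientation: [180.0, -0.1, 0.5]
force: [1.4, -0.1, 0.3]
opening: 0.0748
gripper_force: 0.0
```

>>> play_rows:
  commands:
    - [[0,0,0,0,-4,-2,7.5],[0,0,0,0,-8,-4,7.5],[0,0,0,0,-12,-6,7.5],[0,0,0,0,-16,-8,7.5],[0,0,0,0,-20,-8,7.5],[0,0,0,0,-24,-8,7.5],[0,0,0,0,-28,-8,7.5],[0,0,0,0,-32,-8,7.5]]

```text
clock: 22.57
tool_pos: [0.6124, 0.2334, 0.2241]
orientation: [-180.0, -0.0, 0.5]
force: [0.9, -1.0, 0.5]
opening: 0.0755
gripper_force: 0.0
```

>>> play_rows:
  commands:
    - [[0,0,0,-4,-4,0,7.5],[0,0,0,-8,-8,0,7.5],[0,0,0,-12,-12,0,7.5],[0,0,0,-14,-16,0,7.5],[0,0,0,-16,-20,0,7.5],[0,0,0,-16,-24,0,7.5],[0,0,0,-16,-24,0,7.5],[0,0,0,-16,-24,0,7.5]]

```text
clock: 23.23
tool_pos: [0.4484, 0.4757, 0.223]
orientation: [-179.9, -0.0, 0.7]
force: [1.6, -0.5, -0.3]
opening: 0.0752
gripper_force: 0.0
```

```bash
cat > fin.py <<'E'
from h import *
G,Rr,B=(0,255,0),(0,0,255),(255,100,0)
L=(.616,-.084);S=(.472,.329);Q=(.472,.150);T=(.468,-.1555);z=.006
cv=[(circ(L,.039,.012+z),G),(circ(L,.021,.046+z),Rr),(circ(S,.024,.012+z),G),(circ(S,.014,.046+z),Rr),(rect(Q,.058,.058,.012+z,-4.4),G),(circ(Q,.017,.046+z),Rr),
(circ(T,.015,.064+z),Rr),(rect(T,.08,.022,.038+z,4.7),B)]
for n,b in(("top",(120,170,427,300)),("scene",(120,165,427,265))):
    p=ctrl.snapshot(n); overlay(p,cv,2.6,b,"f_"+n)
    for k in("tin","brush"): 
        d=ctrl.find_in(p,k)[0]; print(n,k,np.round(d["bbox"],1))
f=cv2.vconcat([cv2.imread("pics/f_top.png"),cv2.imread("pics/f_scene.png")]); cv2.imwrite("pics/fin.png",f[:600])
E
python3 fin.py
```

```text
top tin [400.2 250.   32.9  24.1]
top brush [231.4 138.3  82.   18.6]
scene tin [136.8 195.5  26.8  31.7]
scene brush [271.2 254.5  92.   29.5]
```

View pics/fin.png

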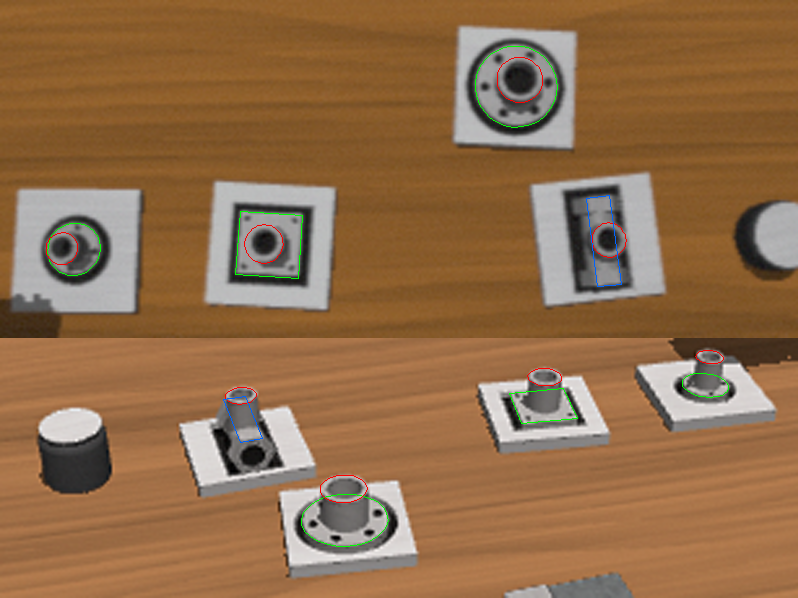

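All four fittings match the seated overlays in both views: large (516,85), small (73,248), square (268,245) and tee (605,240). The tin and brush haven't moved, so I'm handing in.

```bash
python3 -c "
from plant import ctrl
print(ctrl.close_job())"
```

```text
the job is handed in; nothing more can be done
None
```

All four fittings are released and seated upright in their matching nests, the final images show the tin and brush unmoved, and the job was handed in at about 23 s; no verdict came back.

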